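Press the terrine

ROBOT

A 6-joint arm with a two-finger parallel gripper is mounted at the origin on a cart in front of the work surface, level with it; the furniture and walls round the work are solid. World frame = base frame: x ahead of the robot, y to its left, z up, the work surface at z = 0. Lengths are in m, angles in rad, forces in N, time in s.
With the tool pointing down it reaches from about 0.3 to 0.775 m from the base axis. Payload 14.6 kg.
Tool frame: the origin (TCP) lies at the very end of the fingers, on their centre line; the grasp point (between the pads) lies 19 mm behind it; z points along the fingers, y is the direction in which the jaws open and shut (so a half turn about z gives the same grasp; the last joint's range is limited). The gripper opens to 94 mm and grips with 3 to 60 N. Pads are 16 mm wide; open, the fingers measure 119 mm over their backs; the gripper's body (75 mm by 177 mm) begins 78 mm behind the grasp point.
Start: joints at [1.17, 0.3, 1.521, -0, 1.321, -0.067], TCP at [0.18, 0.52, 0.178] pointing down, gripper open.
Joint ranges: [-3.03, 3.03], [-0.79, 2.21], [0.23, 2.52], [-1.04, 4.18], [0, 3.07], [-2.55, 2.55]. Speed limits (rad/s): [2.22, 2.22, 2.57, 3.14, 3.14, 3.14].

INTERFACE

Orientations are given as a unit quaternion [w, x, y, z].
In Python, from workcell import move_ptp, move_linear, goto_joints, gripper_to, sleep, ik, sense, snapshot, IKError, close_job gives the robot as it stands. Calls block until the motion is done:
- move_ptp(position, orientation): joint-space move of the TCP to a pose.
- move_linear(position, orientation=None, vel=0.15, f_stop=None): straight line of the TCP; orientation=None keeps the orientation; vel is the mean speed in m/s. With f_stop (N) it stops when the force on the tool has changed by that much, and returns True; else False.
- goto_joints(angles): joint-space move.
- gripper_to(opening, squeeze=None): finger opening in m; squeeze is the grip in N (None keeps the last); returns when the fingers have stopped.
- sleep(seconds).
- ik(position, orientation): joint angles nearest the present ones, or None.
- sense(): the state.
- snapshot(name): name is "side" or "top"; returns a dict with "color" (400x640x3 uint8, red, green, blue), "range_z" (400x640 float32, m along the optical axis (not along the pixel's ray), 0 where there is no reading), "camera_matrix" (3x3 intrinsics, pixels), "T" (4x4, takes a point from camera to world coordinates). Camera axes: x right, y up, looking along -z (the intrinsics and any distortion apply to the point x, -y, -z); pixel columns grow to the right and rows downward; lengths in m; the calibration is good to about 2 mm. A picture is of the moment at which its call begins.
A pose or a line that the arm cannot do raises IKError and nothing moves.
- close_job(): hands the job in, once; it reports no verdict.
The state is a dict: "clock": time; "joint_pos": joint angles; "dq": joint speeds; "joint_torque": joint torques, N m; "position": TCP position; "tcp_rot": TCP orientation; "ft_force": force on the tool from outside, world axes, zero at the start; "ft_torque": the same for the moment, N m; "grip_width": finger opening in m.
Only numpy, scipy, OpenCV 4.12 (cv2) and the standard library are available. Lean on these libraries where they do the work, as an engineer would, in place of code of your own. Each camera call takes 0.05 s, during which the arm holds its last target.

TASK

Press the terrine: push the filled steel mould along the bed of the screw press until it is fully home against the end stop under the press plate, then wind the press down by pushing on the arms of its three-armed handle with a fingertip, clockwise seen from above, until the hub sits down on the bridge and will turn no further. Only push: do not lift or carry anything, keep the mould home and level, and leave the other things where they stand.

Things in the scene. Friction and masses are not known exactly. Their poses are not given: they have to be found in the camera images.
- press: Fixed steel and aluminium bench screw press. Origin: on the work surface, on the screw's vertical axis; z up, x along the bridge, y along the bed from the open loading end (-y, at the robot's right at yaw 0) to the end stop (+y). Yaw within 0.2 rad. Bed: flat plate, top 12 mm up, x -113..113, y -258..106 mm.
- press_stop (a point): Middle of the end stop's inner face (press axes), at y = 80 mm in the press's frame, 79 mm above the surface. The stop is an upright aluminium plate 150 mm wide, top 86 mm up. Two guide rails run along the bed, 22 mm high, inner faces at x = -78 and 78 mm, y -245..85 mm; the mould slides between them with 3 mm play each side.
- press_bridge (a point): Centre of the bridge's top face (press axes), on the screw's axis, 174 mm above the surface. The bridge is an aluminium bar 228 x 44 x 24 mm across the bed (along x), on two pillars of 18 mm diameter at x = -100.5 and 100.5 mm, y = 0, with nuts 9 mm high on its ends.
- mould: Loose square open steel mould with drain holes, 150 x 150 mm, rolled rim 158 x 158 mm, rim top 79 mm above its underside; filled, 0.6 to 1 kg. Origin: centre of underside; axes as the press's. Stands on the bed between the rails, square to the press, 10 to 14.5 cm short of home. Home: origin at y = 1 mm in the press's frame, rim against the end stop. Slides with 5 to 12 N.
- mould_loop (a point): Middle of the outer bar of the mould's fixed loop handle (mould's axes): a level steel loop of 10 mm round bar, 70 mm wide, on the loading-end (-y) wall; this point lies 125 mm from the mould's centre, 67 mm above the work surface, so the loop's outside is 130 mm from the centre. Pushing the bar squarely in its middle slides the mould; the hand then keeps clear of the press handle.
- board: Loose wooden pressing board 135 x 135 x 20 mm lying in the mould on the filling, top face 68 mm above the mould's underside (11 mm below the rim top). Origin: centre of its underside; z up. It travels with the mould.
- handle (a joint): Turn of the press handle, rad: 0 with the screw fully up, grows clockwise seen from above, 14.4 when the hub sits on the bridge (hard stop). The handle goes down 16 mm per full turn (36.7 mm in all). Starts at 1.5 to 5. It turns stiffly (0.1 to 0.15 N m: 2 to 4 N on an arm) and stays where it is left.
- handle_hub (a point): On the handle's axis at the height of its arms' centre lines: 204 mm above the surface when seated, up to 241 mm with the screw up; turns with the handle, its x along one arm. Hub: 22 mm radius, from 30 mm below to 14 mm above this point. Three level arms, 12.4 mm thick, 120 degrees apart, each with a black ball of 20 mm diameter centred 62 mm from the axis; open between them.
- handle_arm (a point): Point on the centre line of one of the three arms, 46 mm from the handle's axis; a good place to push on.
- platen (a joint): Spring compression of the press plate, m: 0 while the plate hangs free, about 0.008 when the press is wound right down on the board in the mould (about 20 N).
- platen_face (a point): Centre of the lower face of the round steel press plate, 100 mm diameter and 10 mm thick, that hangs under the bridge on the screw. At the start 95 to 105 mm above the surface, clear of the mould's rim; hanging free with the hub seated it would be at 72 mm. It goes down into the mouth of the mould.
- timer: Bystander: round white dial timer with red knob, 69 x 69 x 44 mm; origin under its centre.
- mill: Bystander: grey and clear pepper mill, 44 mm diameter, 90 mm high, left of the press; origin under its centre.
- jar_green: Bystander: spice jar with a black cap and green label, 40 mm diameter, 105 mm high, behind the press; origin under its centre.
- jar_red: Bystander: spice jar with a red cap, 44 mm diameter, 105 mm high, behind the press; origin under its centre.
- bottle: Bystander: sauce bottle with green cap, 50 x 83 x 182 mm, behind the press; origin under its centre.
- tin: Bystander: low food tin, 75 mm diameter, 58 mm high, behind the press; origin under its centre.
- peeler: Bystander: white vegetable peeler lying flat, 170 x 25 x 18 mm, at the right front; origin under its centre.
Not all that is in view belongs to the job. There is more than one size of the board; the one meant has the size given above.

How it is judged:
On the way, in this order (a step that is already met when the one before it is completed fails the run):
1. the mould stands home against the end stop (y of mould in the frame of press above -0.005 m and angle between mould's own z axis and vertical below 0.03 rad), for 0.2 s.
2. the press is wound down, the hub on the bridge and the plate pressed on the board (value of joint handle above 13.7 rad and value of joint platen above 0.004 m), for 0.2 s.
At the end, for the whole second after the job is handed in: The mould stands level in the press, within about 7 mm of fully home against the end stop; the handle is wound down to within 0.7 rad of its stop (hub within 2 mm of the bridge), and the plate presses on the board with its spring compressed by more than 4 mm; all is at rest (all of step 2 and y of mould in the frame of press above -0.007 m and x of mould in the frame of press between -0.007 and 0.007 m and angle between mould's own z axis and vertical below 0.03 rad and angle between board's own z axis and vertical below 0.06 rad and contact force between platen and board above 6 N and velocity of joint handle below 0.1 rad/s and linear speed of mould below 0.01 m/s); the robot touches nothing.
It fails at once if the mould or the board is lifted or carried (z of mould in the frame of press above 0.027 m or z of board in the frame of mould above 0.063 m).
It fails at once if the mould is tipped (angle between mould's own z axis and vertical above 0.2 rad).
It fails at once if another thing is pushed away, lifted or knocked over (distance of any of timer, mill, jar_green, jar_red, bottle, tin, peeler from where it was at the start of the episode above 0.03 m or angle between any of mill, jar_green, jar_red, bottle's own z axis and vertical above 0.5 rad).
It also fails if it takes over 72 s, if anything falls off the work surface, if the arm or the gripper's body presses on something with over 40 N, if the wrist force passes 120 N, or if a joint passes its speed limit or range.

## Working session

There is one attempt and no reset: what is moved stays moved. The work goes in short steps, each a Python script; the robot and the scene stay as the last script left them, time stands still between calls to the robot, and variables do not carry over. Pictures are saved under pics/ and viewed, and the job is handed in when it is done.

```bash
mkdir -p pics; ls
cat > h.py <<'E'
import numpy as np, cv2
from workcell import *
def save(img,name,box=None,s=1):
    im=img[:,:,::-1]
    if box: im=im[box[1]:box[3],box[0]:box[2]]
    im=cv2.resize(im,None,fx=s,fy=s,interpolation=cv2.INTER_CUBIC)
    cv2.imwrite('pics/'+name+'.png',im)
def ray(S,u,v):
    K=S["camera_matrix"];d=np.linalg.inv(K)@np.array([u,v,1.]);d=np.array([d[0],-d[1],-d[2]])
    T=S["T"];return T[:3,3],T[:3,:3]@d
def onplane(S,u,v,z):
    o,d=ray(S,u,v);return o+d*(z-o[2])/d[2]
def depthpt(S,u,v):
    o,d=ray(S,u,v);return o+d*S["range_z"][int(v),int(u)]
E
python3 - <<'E'
from h import *
s=sense();print(s)
for n in("side","top"):
    S=snapshot(n);save(S["color"],n+"0");print(n,S["camera_matrix"],S["T"],S.keys());np.save(n+"0.npy",S,allow_pickle=True)
E
```

```text
pics
{'clock': 0.0, 'joint_pos': array([ 1.17043103e+00,  3.00445333e-01,  1.52157054e+00, -7.14775985e-06,
        1.32071421e+00, -6.65974393e-02]), 'dq': array([-0.00204333, -0.0002595 ,  0.00053541,  0.00031255, -0.00097266,
       -0.00030147]), 'joint_torque': array([ 6.70731351e-04, -5.31808555e+01, -3.52729261e+01,  7.08063575e-02,
        2.44707201e-02, -1.22315214e-04]), 'position': array([0.18007152, 0.51937569, 0.17710495]), 'tcp_rot': array([-1.28212844e-04,  1.66109481e-01,  9.86107153e-01, -5.54084514e-04]), 'ft_force': array([ 0.25719589, -0.38762023, -0.0032262 ]), 'ft_torque': array([-0.04759436,  0.0818879 ,  0.04911596]), 'grip_width': 0.09409561084838296}
side [[429.14746716   0.         315.25289746]
 [  0.         429.14746716 205.63920617]
 [  0.           0.           1.        ]] [[-0.95561149  0.14465767 -0.25667263  0.14806666]
 [-0.2944922  -0.49558381  0.81711139  1.25811972]
 [-0.00900136  0.85642912  0.51618614  0.93944142]
 [ 0.          0.          0.          1.        ]] dict_keys(['color', 'range_z', 'camera_matrix', 'T'])
top [[428.6347186    0.         317.96266447]
 [  0.         428.6347186  192.73319385]
 [  0.           0.           1.        ]] [[-0.01931344  0.99311601 -0.11553177  0.3768192 ]
 [-0.99967266 -0.017242    0.01890221  0.02323745]
 [ 0.01678009  0.11585902  0.99312392  1.4880275 ]
 [ 0.          0.          0.          1.        ]] dict_keys(['color', 'range_z', 'camera_matrix', 'T'])
```

View pics/side0.png

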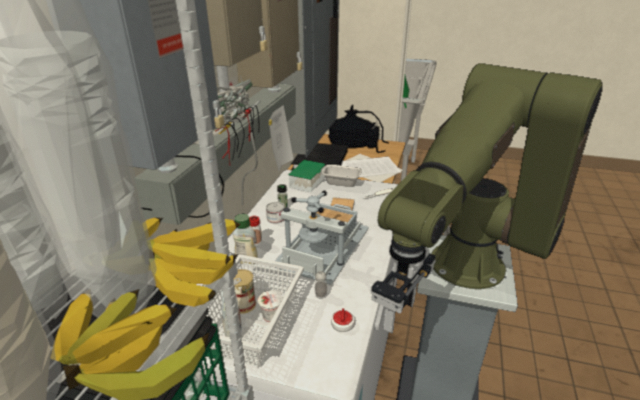

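View pics/top0.png

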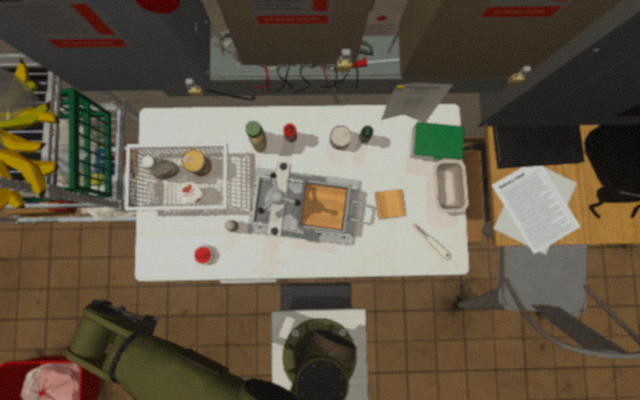

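Run:
```python
from h import *
S=np.load("top0.npy",allow_pickle=True).item();save(S["color"],"top0c",(220,145,420,260),4)
S=np.load("side0.npy",allow_pickle=True).item();save(S["color"],"side0c",(230,160,390,290),5)
```

```text
(no output)
```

View pics/top0c.png

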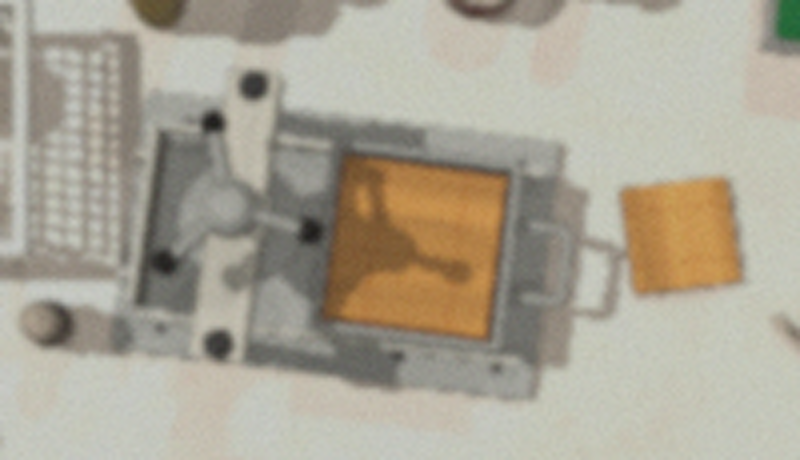

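View pics/side0c.png

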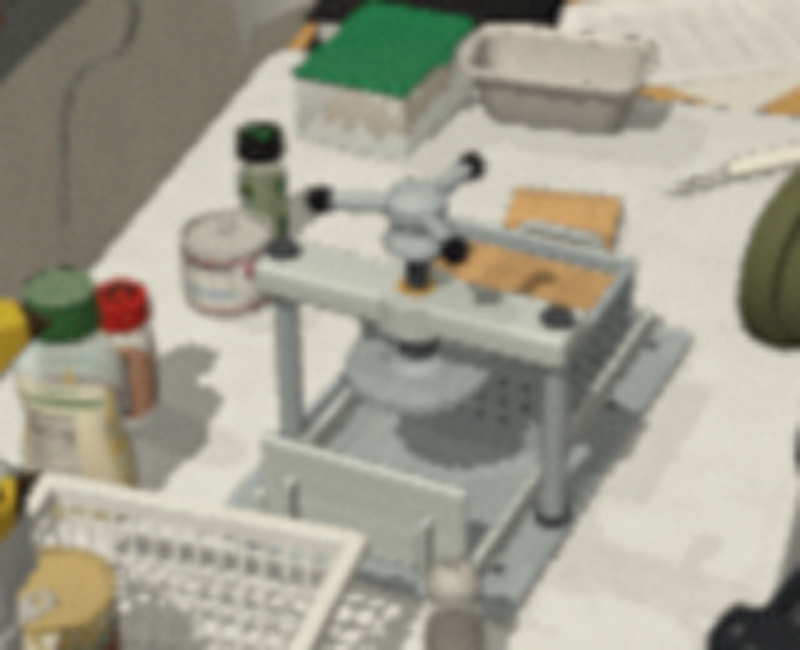

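```bash
cat > meas.py <<'E'
from h import *
def blobs(S,box,thr=60,amin=8):
    g=S["color"].max(2).astype(np.uint8);m=np.zeros_like(g);x0,y0,x1,y1=box;m[y0:y1,x0:x1]=(g[y0:y1,x0:x1]<thr)*255
    n,l,st,c=cv2.connectedComponentsWithStats(m)
    return [(c[i],st[i,4]) for i in range(1,n) if st[i,4]>=amin]
if __name__=="__main__":
    T=np.load("top0.npy",allow_pickle=True).item()
    print("TOP")
    for c,a in blobs(T,(245,155,365,245),75,5):
        p=onplane(T,*c,0.183);q=onplane(T,*c,.23);print(c.round(1),a,"z183",p.round(4),"z230",q.round(4),"depth",depthpt(T,*c.round()).round(3))
    D=np.load("side0.npy",allow_pickle=True).item()
    print("SIDE")
    for c,a in blobs(D,(270,180,370,245),75,5):
        print(c.round(1),a,"z183",onplane(D,*c,.183).round(4),"z230",onplane(D,*c,.23).round(4),"depth",depthpt(D,*c.round()).round(3))
    # board orange
    hsv=cv2.cvtColor(T["color"],cv2.COLOR_RGB2HSV);m=((hsv[:,:,0]>8)&(hsv[:,:,0]<25)&(hsv[:,:,1]>100)).astype(np.uint8)*255
    m[:, :290]=0;m[:,410:]=0;m[:170]=0;m[240:]=0
    for k in cv2.findContours(m,cv2.RETR_EXTERNAL,cv2.CHAIN_APPROX_NONE)[0]:
        if cv2.contourArea(k)<300: continue
        r=cv2.minAreaRect(k);print("wood",r)
        for z in(.08,.02):
            b=np.array([onplane(T,*p,z) for p in cv2.boxPoints(r)]);print(z,b.mean(0).round(4),np.linalg.norm(np.diff(b,axis=0),axis=1).round(4),"ang",[np.degrees(np.arctan2(*(b[i+1]-b[i])[1::-1])).round(2) for i in range(2)],"depth",depthpt(T,*r[0]).round(3))
E
python3 meas.py
```

```text
TOP
[283. 166.] 21 z183 [0.6135 0.1046 0.183 ] z230 [0.605  0.1017 0.23  ] depth [0.614 0.105 0.18 ]
[272.7 175.4] 18 z183 [0.5847 0.1366 0.183 ] z230 [0.5772 0.1325 0.23  ] depth [0.576 0.13  0.248]
[297.5 202.6] 32 z183 [0.4993 0.0615 0.183 ] z230 [0.4949 0.0601 0.23  ] depth [0.492 0.058 0.244]
[260.  210.3] 34 z183 [0.478  0.1759 0.183 ] z230 [0.4743 0.1704 0.23  ] depth [0.474 0.169 0.245]
[274.2 230.8] 19 z183 [0.4147 0.1333 0.183 ] z230 [0.4134 0.1294 0.23  ] depth [0.414 0.134 0.184]
SIDE
[281.6 188.4] 47 z183 [ 0.6786 -0.0215  0.183 ] z230 [0.6457 0.058  0.23  ] depth [ 0.73  -0.151  0.109]
[324.6 192.4] 5 z183 [ 0.5191 -0.0369  0.183 ] z230 [0.496  0.0436 0.23  ] depth [0.488 0.067 0.245]
[293.4 199.6] 15 z183 [0.6097 0.043  0.183 ] z230 [0.581  0.1185 0.23  ] depth [0.574 0.14  0.242]
[286.1 209.2] 11 z183 [0.6118 0.1104 0.183 ] z230 [0.583  0.1817 0.23  ] depth [0.614 0.107 0.181]
[320.2 209.8] 20 z183 [0.5002 0.0816 0.183 ] z230 [0.4783 0.1547 0.23  ] depth [0.474 0.171 0.24 ]
[313.  214.5] 12 z183 [0.5147 0.1169 0.183 ] z230 [0.4919 0.1878 0.23  ] depth [0.511 0.128 0.1
[... 223 characters left out ...]
219, 203.53077697753906), (26.04729461669922, 26.667465209960938), 82.87498474121094)
0.08 [ 0.5007 -0.2403  0.08  ] [0.089  0.0864 0.0884] ang [np.float64(-83.85), np.float64(-175.29)] depth [ 0.506 -0.253  0.012]
0.02 [ 0.506  -0.2516  0.02  ] [0.0928 0.09   0.0921] ang [np.float64(-83.85), np.float64(-175.29)] depth [ 0.506 -0.253  0.012]
wood ((323.46923828125, 206.24615478515625), (41.67566680908203, 41.5516357421875), 7.125016689300537)
0.08 [ 0.4959 -0.0209  0.08  ] [0.1374 0.1382 0.1375] ang [np.float64(-7.97), np.float64(-98.17)] depth [ 0.495 -0.021  0.08 ]
0.02 [ 0.5009 -0.0228  0.02  ] [0.1433 0.1441 0.1433] ang [np.float64(-7.97), np.float64(-98.17)] depth [ 0.495 -0.021  0.08 ]
```

```bash
cat >> h.py <<'E'
from scipy.spatial.transform import Rotation as R
P=np.array([0.5145,0.121]);YAW=-0.1425
def w(x,y,z):
    c,s=np.cos(YAW),np.sin(YAW);return [P[0]+c*x-s*y,P[1]+s*x+c*y,z]
def down(a):  # tool down, jaw axis (tool y) at world angle a
    y=np.array([np.cos(a),np.sin(a),0]);z=np.array([0,0,-1.]);q=R.from_matrix(np.c_[np.cross(y,z),y,z]).as_quat()
    return [q[3],q[0],q[1],q[2]]
def toP(p):
    d=np.array(p[:2])-P;c,s=np.cos(YAW),np.sin(YAW);return np.array([c*d[0]+s*d[1],-s*d[0]+c*d[1]])
E
python3 - <<'E'
from h import *
for a in (YAW,YAW+np.pi):
    for p in (w(0,-.312,.3),w(0,-.312,.045),w(0,-.137,.045),w(0.045,0,.2),w(-.045,0,.2)): print(a,np.round(p,3),np.round(ik(p,down(a)),2))
for th in (0,.6,1.2,1.57,2,2.5): print(th,[None if ik(w(r*np.cos(f),r*np.sin(f),.2),down(th)) is None else 1 for r in (.046,) for f in np.arange(0,6.2,.8)], ik(w(0,.046,.2),down(th)).round(2))
# loop check
T=np.load("top0.npy",allow_pickle=True).item();save(T["color"],"loop",(335,185,385,235),10)
print("loop predicted mid:",w(0,-.2681,.067))
E
```

```text
-0.1425 [ 0.47  -0.188  0.3  ] [-0.45  0.14  1.44 -0.    1.57 -0.31]
-0.1425 [ 0.47  -0.188  0.045] [-0.45  0.36  1.78 -0.    1.   -0.31]
-0.1425 [ 0.495 -0.015  0.045] [-0.1   0.34  1.81 -0.    1.    0.04]
-0.1425 [0.559 0.115 0.2  ] [ 0.14  0.33  1.43 -0.    1.38  0.28]
-0.1425 [0.47  0.127 0.2  ] [ 0.19  0.14  1.66 -0.    1.34  0.33]Traceback (most recent call last):
  File "<stdin>", line 3, in <module>
    return _wrapfunc(a, 'round', decimals=decimals, out=out)
    return _wrapit(obj, method, *args, **kwds)
    result = getattr(arr, method)(*args, **kwds)
TypeError: unsupported operand type(s) for *: 'NoneType' and 'float'
```

Run:
```python
from h import *
T=np.load("top0.npy",allow_pickle=True).item();save(T["color"],"loop",(335,185,385,235),10)
p=np.array(w(0,-.2681,.067));c=np.linalg.inv(T["T"])@np.r_[p,1];K=T["camera_matrix"]
print("loop predicted",p,"px",K[0,0]*c[0]/-c[2]+K[0,2],K[1,1]*-c[1]/-c[2]+K[1,2])
```

```text
loop predicted [ 0.47642492 -0.14438255  0.067     ] px 360.58661714841486 211.61948035743873
```

View pics/loop.png

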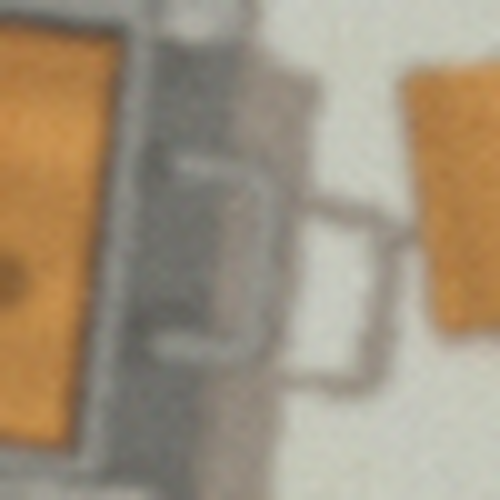

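The loop bar is at full-image (361, 211), within a pixel of my prediction at (360.6, 211.6). There are two wooden boards. The one at (323, 206) measures 137 mm at z = 80 mm and sits in the mould, so it is the one meant. The one at (390, 204) is 92 mm, lies on the table and is a bystander.

Run:
```python
from h import *
gripper_to(0.0,10)
p=sense()["position"];move_linear([p[0],p[1],.36],vel=.25)
move_ptp(w(0,-.315,.34),down(YAW))
move_linear(w(0,-.315,.046),vel=.2)
s=sense();print(s["clock"],s["position"],s["ft_force"],s["grip_width"])
print("contact",move_linear(w(0,-.27,.046),vel=.05,f_stop=2.5));s=sense();print(s["clock"],toP(s["position"]),s["ft_force"])
T=snapshot("top");save(T["color"],"t1",(220,145,420,260),4)
D=snapshot("side");save(D["color"],"s1",(230,160,390,290),5)
```

```text
6.725 [ 0.47016984 -0.1909951   0.04680267] [ 0.45886834 -0.06978523  0.30990698] 0.00032482183487076956
contact False
7.775 [ 3.36478833e-05 -2.70197762e-01] [ 0.11395185 -0.14165566  0.31490589]
```

View pics/t1.png

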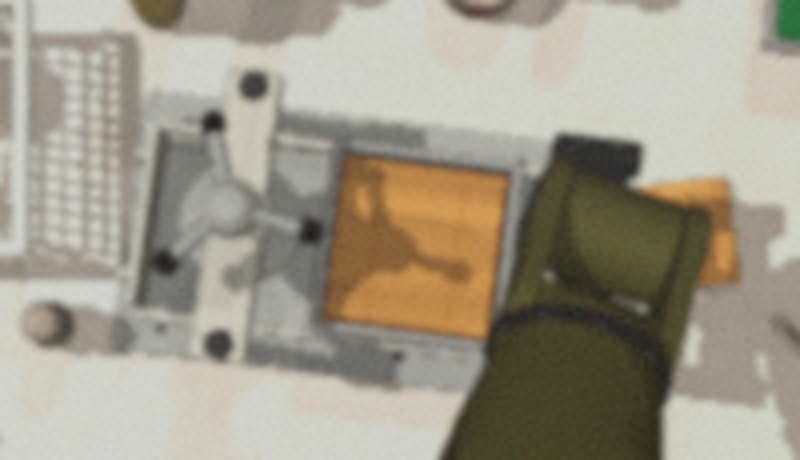

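View pics/s1.png

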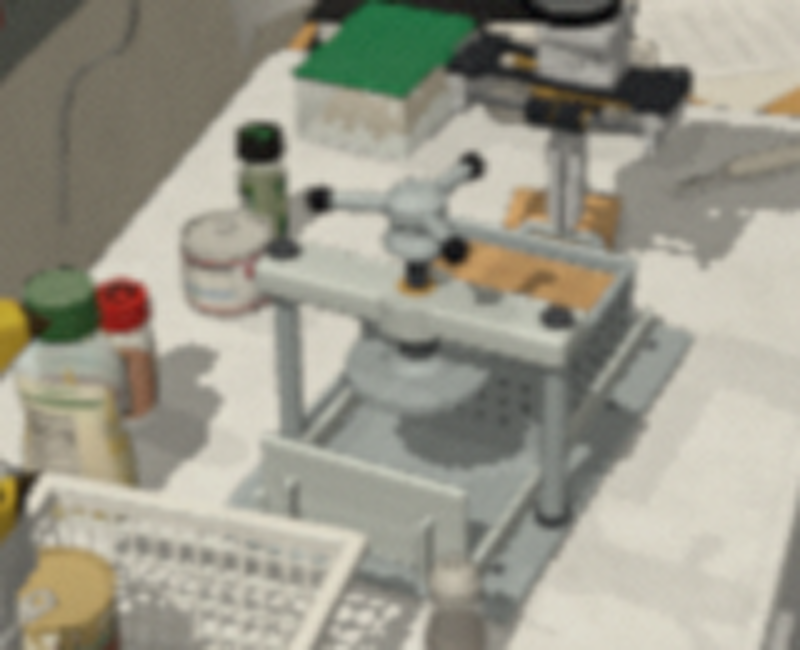

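Run:
```python
from h import *
print("contact",move_linear(w(0,-.235,.046),vel=.04,f_stop=3));s=sense();print(s["clock"],toP(s["position"]),s["ft_force"])
D=snapshot("side");save(D["color"],"s2",(320,170,390,220),10)
```

```text
contact False
8.9 [ 1.17000319e-05 -2.35118706e-01] [-0.11206824  0.12486639 -0.10047883]
```

View pics/s2.png

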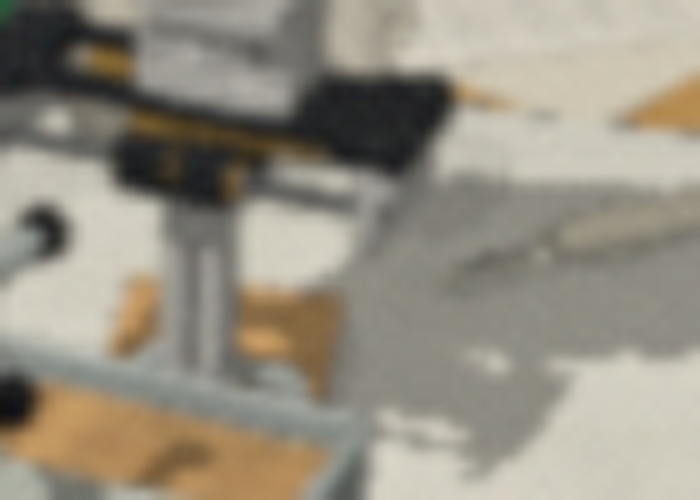

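```bash
cat >> h.py <<'E'
def proj(S,p):
    c=np.linalg.inv(S["T"])@np.r_[p,1];K=S["camera_matrix"];return np.array([K[0,0]*c[0]/-c[2]+K[0,2],K[1,1]*-c[1]/-c[2]+K[1,2]])
E
python3 - <<'E'
from h import *
D=snapshot("side");s=sense()
print("bar px",proj(D,w(0,-.268,.067)),proj(D,w(-.035,-.268,.067)),proj(D,w(.035,-.268,.067)),"tcp px",proj(D,s["position"]), "tcp+60",proj(D,s["position"]+[0,0,.06]))
im=D["color"].copy()
save(im,"s3",(325,190,365,225),16)
for v in (200,203,206,208):
  print(v,[(u,depthpt(D,u,v).round(3).tolist()) for u in range(333,353,2)])
E
```

```text
bar px [342.59028133 206.83283832] [350.94597648 208.76578631] [334.36241622 204.92946164] tcp px [339.2591536  215.43875866] tcp+60 [339.57212171 202.1375156 ]
200 [(333, [0.548, -0.269, 0.016]), (335, [0.54, -0.271, 0.016]), (337, [0.488, -0.098, 0.122]), (339, [0.481, -0.1, 0.122]), (341, [0.474, -0.105, 0.12]), (343, [0.468, -0.112, 0.117]), (345, [0.5, -0.287, 0.014]), (347, [0.491, -0.285, 0.017]), (349, [0.483, -0.288, 0.016]), (351, [0.475, -0.289, 0.017])]
203 [(333, [0.54, -0.239, 0.02]), (335, [0.534, -0.247, 0.016]), (337, [0.49, -0.108, 0.103]), (339, [0.482, -0.105, 0.106]), (341, [0.473, -0.1, 0.11]), (343, [0.469, -0.116, 0.102]), (345, [0.495, -0.268, 0.011]), (347, [0.485, -0.259, 0.017]), (349, [0.477, -0.264, 0.016]), (351, [0.471, -0.274, 0.012])]
206 [(333, [0.504, -0.103, 0.09]), (335, [0.497, -0.103, 0.091]), (337, [0.489, -0.102, 0.093]), (339, [0.48, -0.099, 0.096]), (341, [0.473, -0.102, 0.096]), (343, [0.467, -0.112, 0.091]), (345, [0.468, -0.149, 0.07]), (347, [0.46, -0.147, 0.072]), (349, [0.472, -0.241, 0.015]), (351, [0.465, -0.247, 0.013])]
208 [(333, [0.502, -0.094, 0.087]), (335, [0.148, 1.258, 0.939]), (337, [0.485, -0.09, 0.092]), (339, [0.479, -0.095, 0.09]), (341, [0.471, -0.097, 0.09]), (343, [0.464, -0.097, 0.091]), (345, [0.485, -0.223, 0.014]), (347, [0.458, -0.141, 0.067]), (349, [0.448, -0.131, 0.074]), (351, [0.461, -0.233, 0.012])]
```

View pics/s3.png

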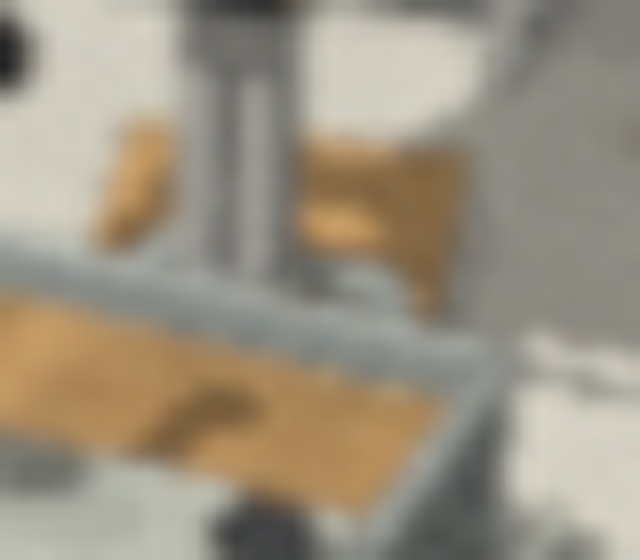

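Run:
```python
from h import *
T=snapshot("top");save(T["color"],"t3",(280,165,400,255),6)
T0=np.load("top0.npy",allow_pickle=True).item()
for S in (T0,T):
    hsv=cv2.cvtColor(S["color"],cv2.COLOR_RGB2HSV);m=((hsv[:,:,0]>8)&(hsv[:,:,0]<25)&(hsv[:,:,1]>100))
    for v in (190,195,200):
        x=np.where(m[v,290:360])[0]+290;print(v,x.min(),x.max())
print(sense()["clock"],sense()["ft_force"])
```

```text
190 305 346
195 305 345
200 304 345
190 305 341
195 305 359
200 304 339
9.05 [-0.68795949 -0.59275672 -0.0912511 ]
```

View pics/t3.png

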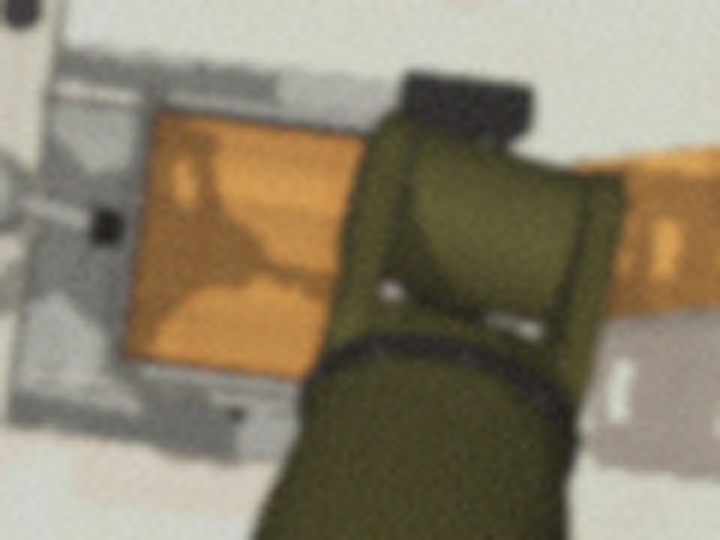

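The mould has not moved: the board's left edge is still at column 305 although the TCP reads 3 cm past the bar with no force. The tip may not be where the readout says, so I'll lift straight up and check the tip in clear view.

Run:
```python
from h import *
print(move_linear(w(0,-.235,.16),vel=.1,f_stop=4))
D=snapshot("side");s=sense();u=proj(D,s["position"]);print(s["position"],u,s["ft_force"],proj(D,s["position"]+[0,0,.03]))
save(D["color"],"s4",(310,150,390,220),8)
c=u.round().astype(int)
for v in range(c[1]-14,c[1]+8,2): print(v,[depthpt(D,x,v).round(3).tolist() for x in (c[0]-2,c[0],c[0]+2)])
```

```text
False
[ 0.48086016 -0.11152679  0.15937894] [339.91146878 189.9262892 ] [0.33764323 0.04539862 0.82901916] [340.07855902 182.84641261]
176 [[0.488, -0.105, 0.22], [0.48, -0.103, 0.222], [0.148, 1.258, 0.939]]
178 [[0.488, -0.105, 0.212], [0.481, -0.108, 0.211], [0.472, -0.104, 0.215]]
180 [[0.487, -0.104, 0.204], [0.478, -0.099, 0.208], [0.473, -0.106, 0.205]]
182 [[0.487, -0.105, 0.195], [0.478, -0.097, 0.201], [0.471, -0.101, 0.2]]
184 [[0.566, -0.423, 0.011], [0.479, -0.105, 0.188], [0.549, -0.431, 0.01]]
186 [[0.565, -0.419, 0.003], [0.556, -0.422, 0.003], [0.548, -0.428, 0.001]]
188 [[0.562, -0.407, -0.001], [0.552, -0.405, 0.002], [0.544, -0.411, 0.001]]
190 [[0.555, -0.381, 0.004], [0.546, -0.382, 0.005], [0.536, -0.38, 0.008]]
192 [[0.553, -0.373, -0.001], [0.543, -0.369, 0.002], [0.534, -0.373, 0.002]]
194 [[0.545, -0.341, 0.007], [0.539, -0.355, 0.0], [0.531, -0.358, -0.0]]
196 [[0.544, -0.339, -0.002], [0.535, -0.338, -0.0], [0.525, -0.333, 0.005]]
```

View pics/s4.png

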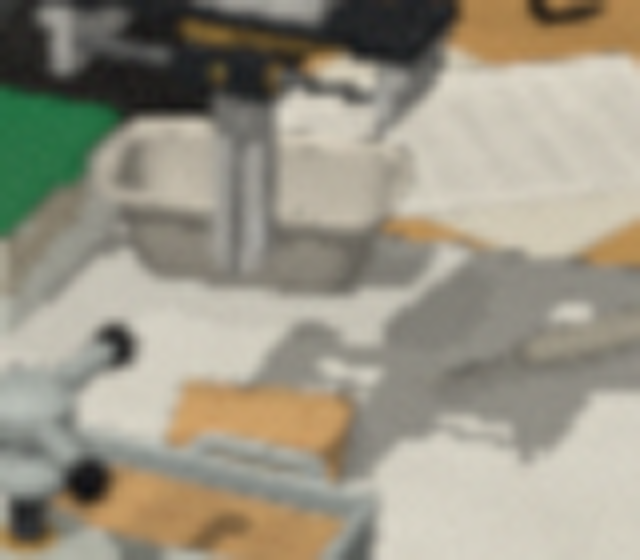

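The visible tip ends at image row 184, which is z ≈ 0.186, while the TCP reads 0.159. So the closed fingers end about 26 mm above the reported TCP, and the tip passed just over the bar. I'll lower my commanded heights by 26 mm and push again.

Run:
```python
from h import *
move_linear(w(0,-.315,.16),vel=.2)
move_linear(w(0,-.315,.022),vel=.15,f_stop=5)
D=snapshot("side");save(D["color"],"s5",(310,170,390,230),8)
print("contact",move_linear(w(0,-.265,.022),vel=.05,f_stop=3));s=sense();print(s["clock"],s["position"],toP(s["position"]),s["ft_force"])
```

```text
contact True
12.7083 [ 0.47388533 -0.16013305  0.02172324] [-2.76989226e-04 -2.84051517e-01] [-0.14739067  0.18128852  0.67067089]
```

View pics/s5.png

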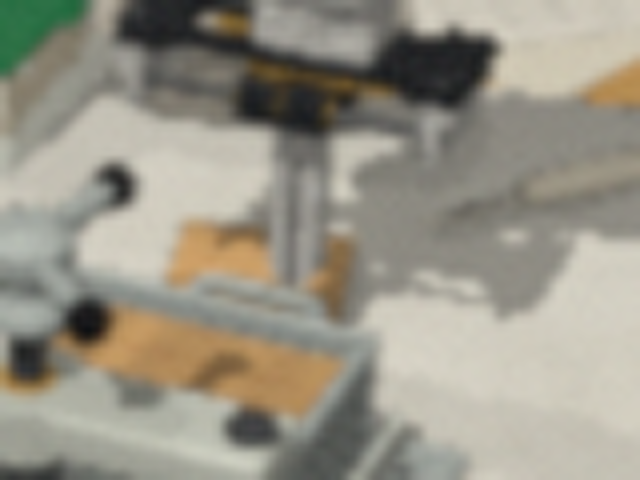

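Run:
```python
from h import *
print(move_linear(w(0,-.165,.022),vel=.06,f_stop=22));s=sense();print(s["clock"],toP(s["position"]),s["ft_force"])
print(move_linear(w(0,-.125,.022),vel=.03,f_stop=14));s=sense();print(s["clock"],toP(s["position"]),s["ft_force"])
sleep(.3);s=sense();print(s["ft_force"])
T=snapshot("top");save(T["color"],"t6",(220,145,420,260),4);D=snapshot("side");save(D["color"],"s6",(230,160,390,290),5)
```

```text
False
14.8583 [-0.00023511 -0.1654489 ] [-2.22989666 -5.7442581  -1.8152813 ]
True
15.7167 [-7.81832022e-05 -1.41259429e-01] [ 0.67890356 -6.78600984 -0.0922202 ]
[ 0.6250721  -6.01393538 -0.01729379]
```

View pics/t6.png

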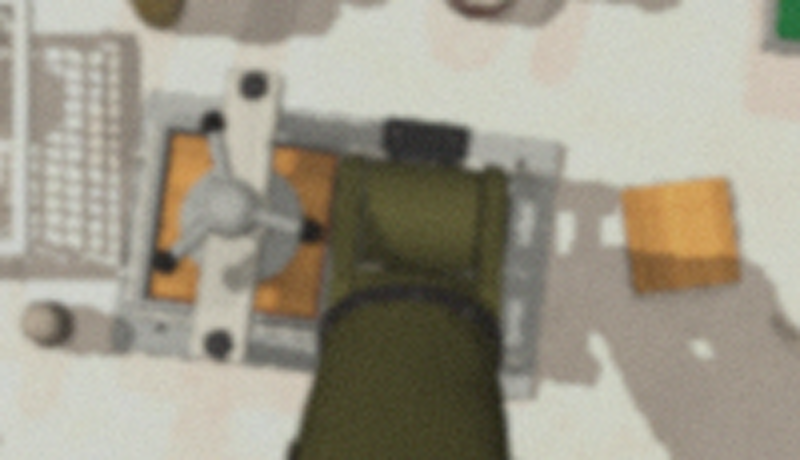

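View pics/s6.png

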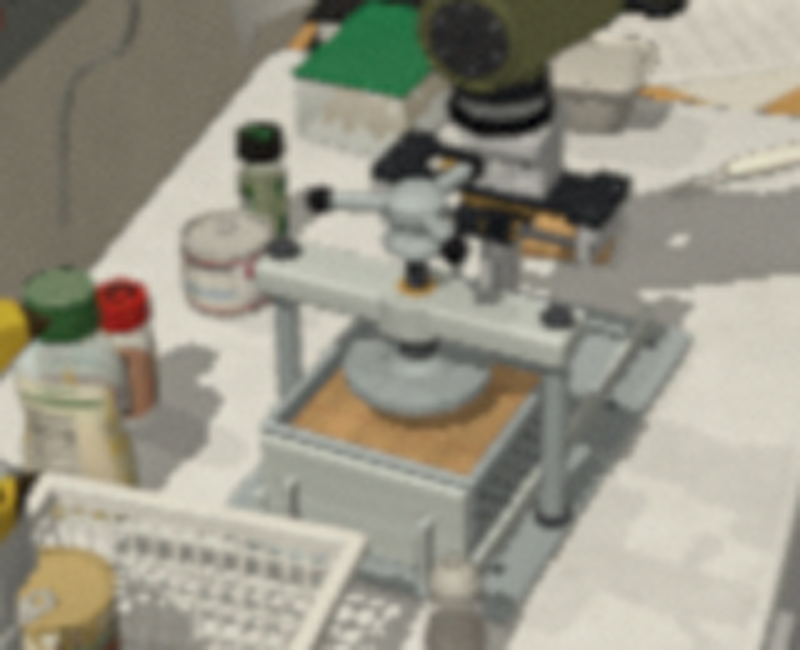

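The mould is home: its rim lies against the end stop in the side view (265, 435), and force rose where predicted, at TCP press y = -0.141. Next I'll retract and enter the handle gap at world angle 190°, between the arms at 130° and 250°.

Run:
```python
from h import *
move_linear(w(0,-.17,.022),vel=.1)
move_linear(w(0,-.19,.31),vel=.3)
C=P;a=np.radians(190)
g=lambda th,r,z:[C[0]+r*np.cos(th),C[1]+r*np.sin(th),z]
move_linear(g(a,.042,.31),vel=.25)
T=snapshot("top");S=snapshot("side")
import meas
print(move_linear(g(a,.042,.197),vel=.12,f_stop=5))
s=sense();print(s["clock"],s["position"],s["ft_force"])
S=snapshot("side");save(S["color"],"s7",(280,165,380,240),8)
# contact
for d in (172,160,148,136):
    r=move_linear(g(np.radians(d),.042,.197),vel=.03,f_stop=1.5);s=sense();print(d,r,s["position"],s["ft_force"])
    if r:break
p=s["position"]-[*C,0];print(np.degrees(np.arctan2(p[1],p[0])),s["clock"])
```

```text
False
19.7333 [0.47347924 0.11372964 0.19770938] [-0.56249573 -0.22764247 -0.15253073]
172 False [0.47287664 0.12695371 0.19696788] [-0.96856245  0.0239803   0.3482371 ]
160 True [0.47415969 0.13267149 0.19663683] [-0.39020989  0.02202606 -0.38730133]
163.86348045287644 20.65
```

View pics/s7.png

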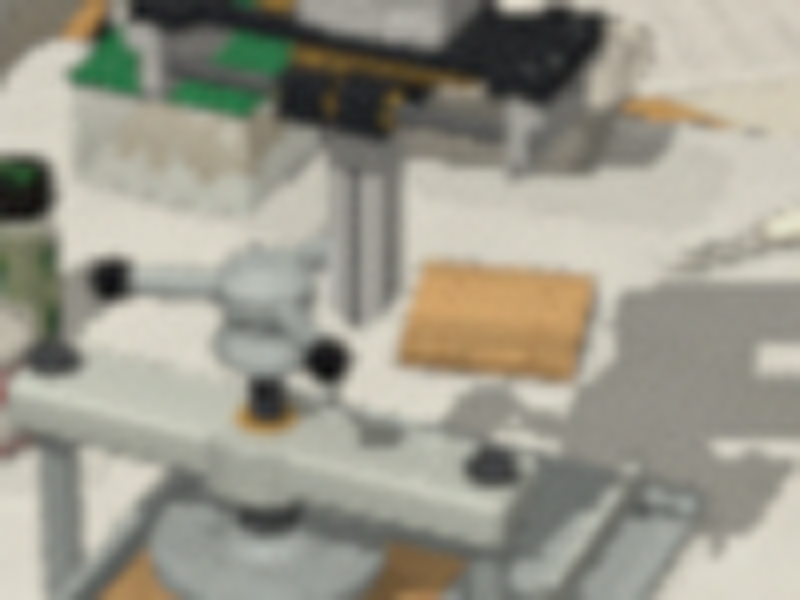

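```bash
cat > turn.py <<'E'
from h import *
import sys
def turn(th0,thc,z0,maxrad,fs=8,vel=.05,step=20):
    """drive from finger angle th0 clockwise; handle assumed to be met at thc; z falls with the pitch"""
    th=th0;end=th0-maxrad;out=[]
    while th>end+1e-6:
        th=max(th-np.radians(step),end)
        z=z0-max(0,thc-th)*.016/(2*np.pi)
        f0=sense()["ft_force"]
        r=move_linear([P[0]+.042*np.cos(th),P[1]+.042*np.sin(th),z],vel=vel,f_stop=fs)
        s=sense();p=s["position"][:2]-P;f=s["ft_force"]
        ft=-f@[-np.sin(th),np.cos(th),0]
        out.append((round(np.degrees(thc-th)),np.round(ft,1),np.round(np.linalg.norm(f-f0),1)))
        if r: print("STOP",np.degrees(np.arctan2(p[1],p[0])),f);break
    print(out,"th",th,"clock",sense()["clock"]);return th,r
E
python3 - <<'E'
from turn import *
th,r=turn(np.radians(163.9),np.radians(154),.197,np.radians(120))
T=snapshot("top");save(T["color"],"t8",(220,145,340,260),6);S=snapshot("side");save(S["color"],"s8",(280,165,380,240),8)
E
```

```text
[(10, np.float64(-0.8), np.float64(1.5)), (30, np.float64(-0.2), np.float64(1.5)), (50, np.float64(0.2), np.float64(0.9)), (70, np.float64(-0.3), np.float64(0.9)), (90, np.float64(-0.5), np.float64(1.4)), (110, np.float64(-0.1), np.float64(0.7))] th 0.766199541625511 clock 23.3083
```

View pics/t8.png

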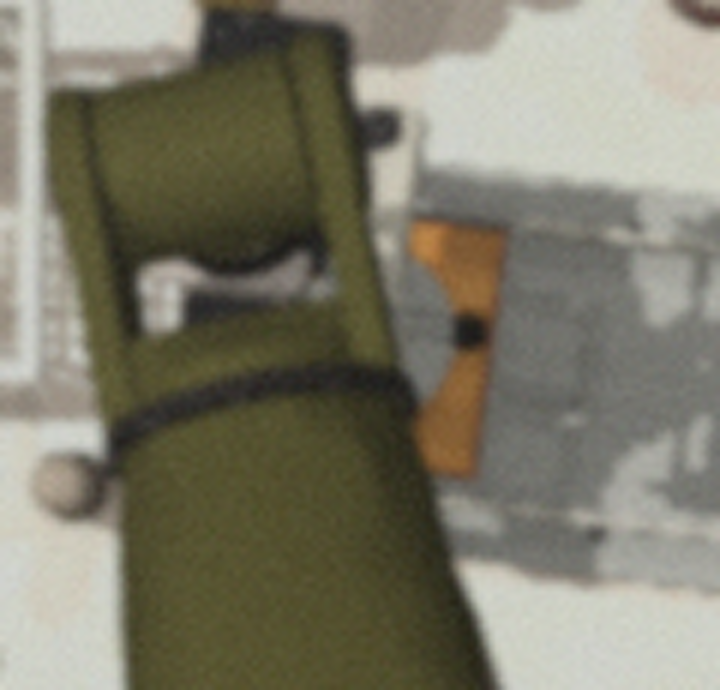

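View pics/s8.png

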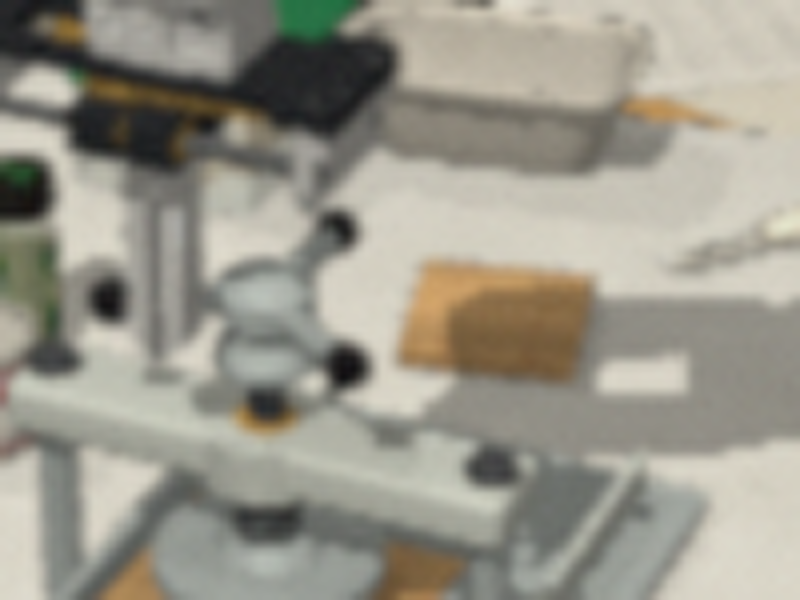

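The handle turns with the finger: about 110° so far, with the balls' pattern in the side view shifted, e.g. the ball at (325, 360) is now at (347, 365). I'll continue winding.

Run:
```python
from turn import *
th,r=turn(.766199,np.radians(154),.197,np.radians(340),vel=.06)
T=snapshot("top");save(T["color"],"t9",(220,145,340,260),6);S=snapshot("side");save(S["color"],"s9",(280,165,380,240),8)
```

```text
[(130, np.float64(-0.6), np.float64(1.3)), (150, np.float64(-0.4), np.float64(1.0)), (170, np.float64(-0.2), np.float64(0.7)), (190, np.float64(-0.8), np.float64(0.8)), (210, np.float64(0.5), np.float64(1.8)), (230, np.float64(0.7), np.float64(1.8)), (250, np.float64(-0.3), np.float64(1.7)), (270, np.float64(-1.3), np.float64(1.2)), (290, np.float64(0.6), np.float64(2.0)), (310, np.float64(-0.4), np.float64(1.6)), (330, np.float64(1.2), np.float64(1.3)), (350, np.float64(-0.2), np.float64(1.6)), (370, np.float64(0.3), np.float64(1.1)), (390, np.float64(-0.4), np.float64(1.2)), (410, np.float64(0.1), np.float64(1.0)), (430, np.float64(0.9), np.float64(1.1)), (450, np.float64(0.0), np.float64(1.4))] th -5.1679204567807195 clock 30.0667
```

View pics/s9.png

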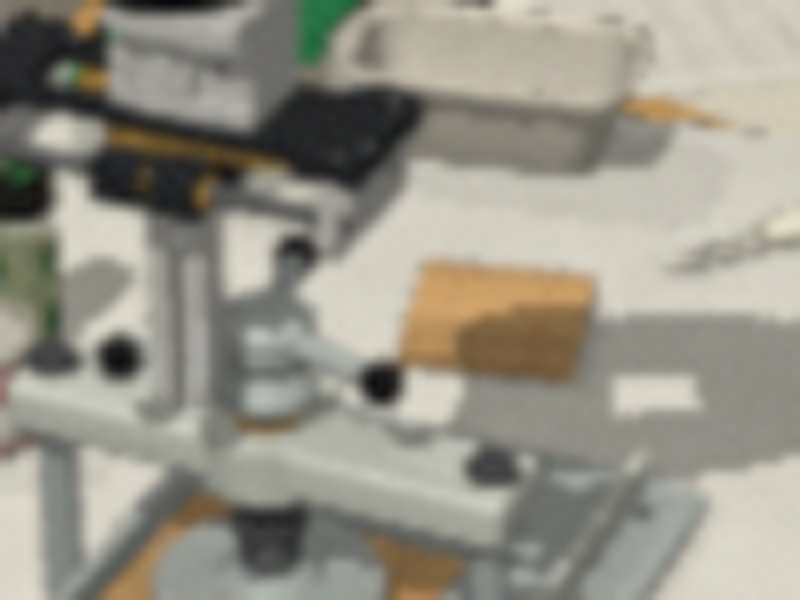

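Winding works: the hub base is now near the bridge at (265, 415) and the exposed thread is shorter. I'll continue to the stop.

Run:
```python
from turn import *
th,r=turn(-5.1679204567807195,np.radians(154),.197,np.radians(340),vel=.05)
T=snapshot("top");save(T["color"],"t10",(220,145,340,260),6);S=snapshot("side");save(S["color"],"s10",(280,165,380,240),8)
```

```text
STOP 159.56168810467187 [-4.0252605  -3.80473106  3.47237032]
[(470, np.float64(0.2), np.float64(1.4)), (490, np.float64(-0.0), np.float64(0.5)), (510, np.float64(-1.1), np.float64(1.1)), (530, np.float64(-0.4), np.float64(0.8)), (550, np.float64(-0.3), np.float64(1.1)), (570, np.float64(0.3), np.float64(0.9)), (590, np.float64(-1.0), np.float64(1.5)), (610, np.float64(-0.5), np.float64(1.0)), (630, np.float64(0.4), np.float64(1.8)), (650, np.float64(-0.9), np.float64(1.1)), (670, np.float64(-0.6), np.float64(0.6)), (690, np.float64(-0.8), np.float64(0.1)), (710, np.float64(-1.2), np.float64(1.6)), (730, np.float64(-5.4), np.float64(5.8))] th -10.054842362364838 clock 36.125
```

View pics/s10.png

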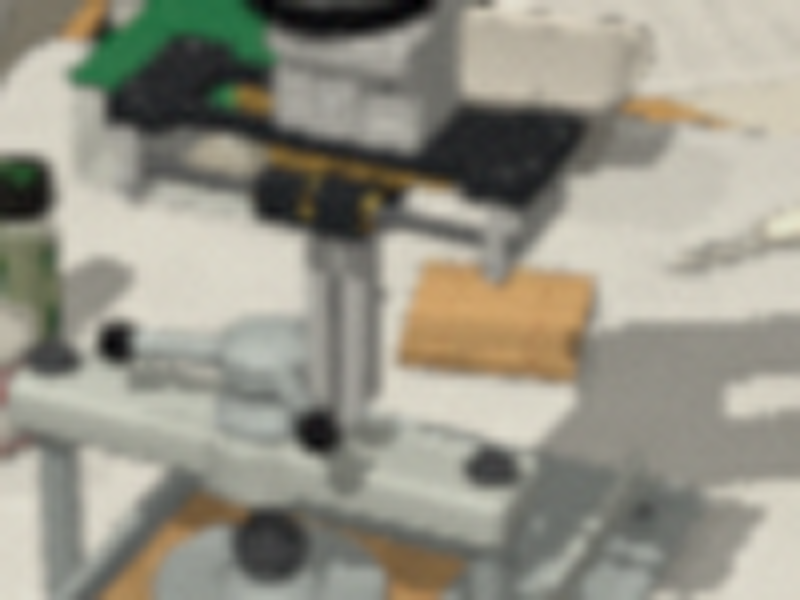

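The finger stopped after about 714° and the hub looks seated on the bridge at (250, 435). I'll push once more, a little harder, to confirm it is the hard stop, then back off and measure.

Run:
```python
from turn import *
from meas import blobs
s=sense();f0=s["ft_force"];z=s["position"][2]
th=np.radians(159.56-25)
r=move_linear([P[0]+.042*np.cos(th),P[1]+.042*np.sin(th),z],vel=.03,f_stop=14);s=sense();p=s["position"][:2]-P;print(r,np.degrees(np.arctan2(p[1],p[0])),s["ft_force"],z)
# back off ccw into the gap middle, lift, go aside
a=np.radians(192)
move_linear([P[0]+.043*np.cos(a),P[1]+.043*np.sin(a),z],vel=.05);print(sense()["ft_force"])
move_linear([P[0]+.043*np.cos(a),P[1]+.043*np.sin(a),.31],vel=.12,f_stop=6);print(sense()["position"],sense()["clock"])
move_linear(w(0,-.25,.33),vel=.25)
T=snapshot("top");save(T["color"],"t11",(220,145,420,260),4);S=snapshot("side");save(S["color"],"s11",(230,160,390,290),5)
for c,aa in blobs(T,(245,155,365,245),75,5):
    q=onplane(T,*c,.204);print(c.round(1),q.round(4),"ang",np.degrees(np.arctan2(*(q[:2]-P)[::-1])).round(1),np.linalg.norm(q[:2]-P).round(4),depthpt(T,*c.round()).round(3))
hsv=cv2.cvtColor(T["color"],cv2.COLOR_RGB2HSV);m=((hsv[:,:,0]>8)&(hsv[:,:,0]<25)&(hsv[:,:,1]>100)).astype(np.uint8)*255
m[:, :245]=0;m[:,350:]=0;m[:165]=0;m[240:]=0
k=np.vstack([k for k in cv2.findContours(m,cv2.RETR_EXTERNAL,cv2.CHAIN_APPROX_NONE)[0] if cv2.contourArea(k)>15])
r=cv2.minAreaRect(k);b=np.array([onplane(T,*p,.08) for p in cv2.boxPoints(r)]);print("board",b.mean(0),toP(b.mean(0)),np.linalg.norm(np.diff(b,axis=0),axis=1))
print(sense()["clock"])
```

```text
True 159.22016298542997 [-5.07315813 -5.09313082  6.20697596] 0.1647626240474797
[-0.76093318 -0.09393522  0.1877502 ]
[0.47223654 0.11204839 0.30931437] 38.4833
[356.3 179.1] [ 0.5658 -0.1183  0.204 ] ang -77.9 0.2447 [ 0.499 -0.067  0.661]
[283.3 165.7] [0.6107 0.1025 0.204 ] ang -10.9 0.098 [0.613 0.105 0.183]
[274.9 176.8] [0.577 0.128 0.204] ang 6.4 0.0629 [0.575 0.127 0.214]
[362.3 194.8] [ 0.5177 -0.1349  0.204 ] ang -89.3 0.2559 [ 0.468 -0.079  0.649]
[297.2 205. ] [0.49   0.0618 0.204 ] ang -112.4 0.0641 [0.489 0.062 0.217]
[260.5 209.5] [0.4786 0.1719 0.204 ] ang 125.2 0.0623 [0.476 0.172 0.214]
[345.6 215.6] [ 0.4558 -0.0827  0.204 ] ang -106.1 0.212 [ 0.427 -0.046  0.66 ]
[361.7 218.5] [ 0.4462 -0.131   0.204 ] ang -105.2 0.2611 [ 0.431 -0.096  0.5  ]
[274.5 230.8] [0.4143 0.1306 0.204 ] ang 174.5 0.1006 [0.414 0.134 0.182]
[349.4 238.3] [ 0.3877 -0.0923  0.204 ] ang -120.7 0.2482 [ 0.384 -0.05   0.668]
board [0.51625988 0.12075165 0.08      ] [1.77731521e-03 4.09818346e-06] [0.13701628 0.1382683  0.13700397]
39.6917
```

View pics/s11.png

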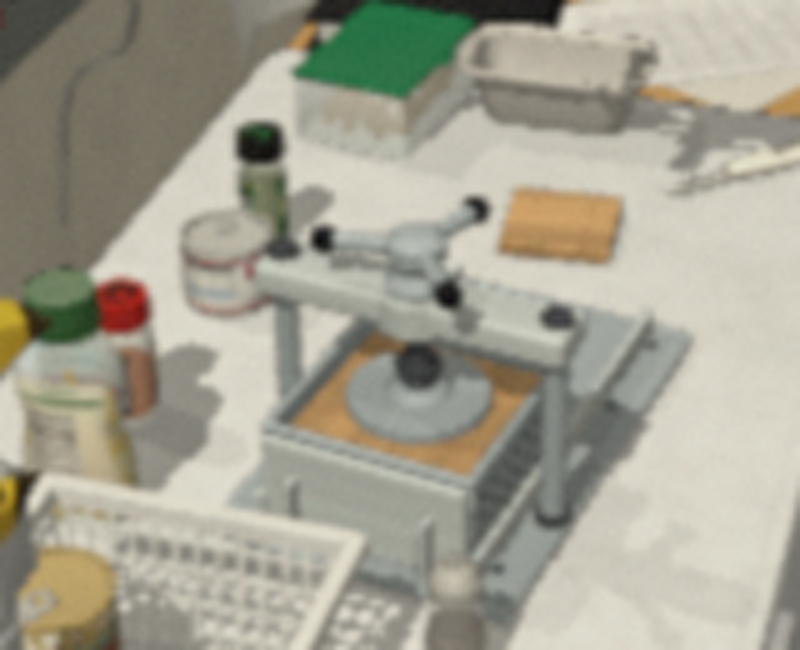

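View pics/t11.png

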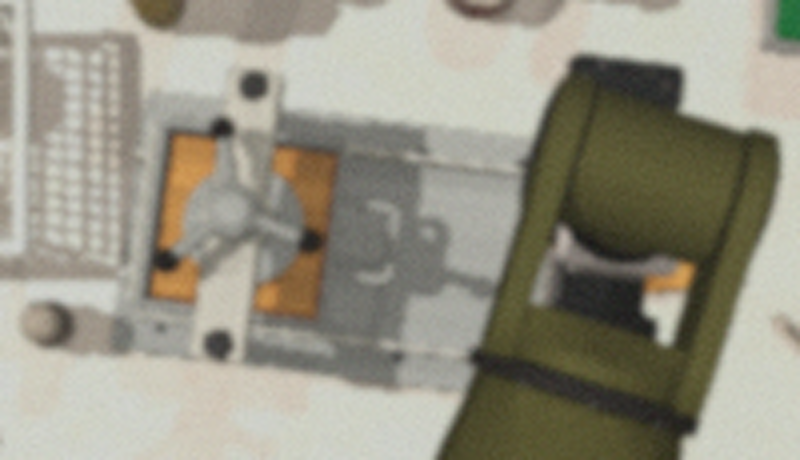

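The ball tops are now at z ≈ 0.215, so the arm centre is about 0.205 (seated is 0.204). The turn was about 724°, and the board sits at press (2, 0) mm, which is home. The stop showed some vertical force, so I'll push again 6 mm higher to rule out the finger having hit something other than the hard stop.

Run:
```python
from turn import *
from meas import blobs
a=np.radians(190)
g=lambda th,z:[P[0]+.042*np.cos(th),P[1]+.042*np.sin(th),z]
move_linear(g(a,.31),vel=.3)
print(move_linear(g(a,.171),vel=.15,f_stop=5))
print(move_linear(g(np.radians(170),.171),vel=.05,f_stop=8))
r=move_linear(g(np.radians(140),.171),vel=.03,f_stop=9);s=sense();p=s["position"][:2]-P;print(r,np.degrees(np.arctan2(p[1],p[0])),s["ft_force"])
move_linear(g(a,.171),vel=.06);move_linear(g(a,.31),vel=.15);move_linear(w(0,-.25,.33),vel=.25)
T=snapshot("top");S=snapshot("side");save(S["color"],"s12",(280,180,350,270),8);save(S["color"],"s12f");
for c,aa in blobs(T,(245,160,305,235),75,5):
    q=onplane(T,*c,.204);print(c.round(1),"ang",np.degrees(np.arctan2(*(q[:2]-P)[::-1])).round(1),depthpt(T,*c.round()).round(3))
print(sense()["clock"])
```

```text
False
False
True 158.28574473602797 [-3.75162604 -3.86734493  4.15772184]
[283.3 166.1] ang -11.2 [0.613 0.105 0.183]
[274.8 176.6] ang 6.8 [0.575 0.127 0.214]
[297.2 205. ] ang -112.2 [0.489 0.062 0.214]
[260.4 209.6] ang 125.1 [0.476 0.172 0.213]
[274.1 230.6] ang 173.8 [0.414 0.134 0.181]
45.4083
```

View pics/s12.png

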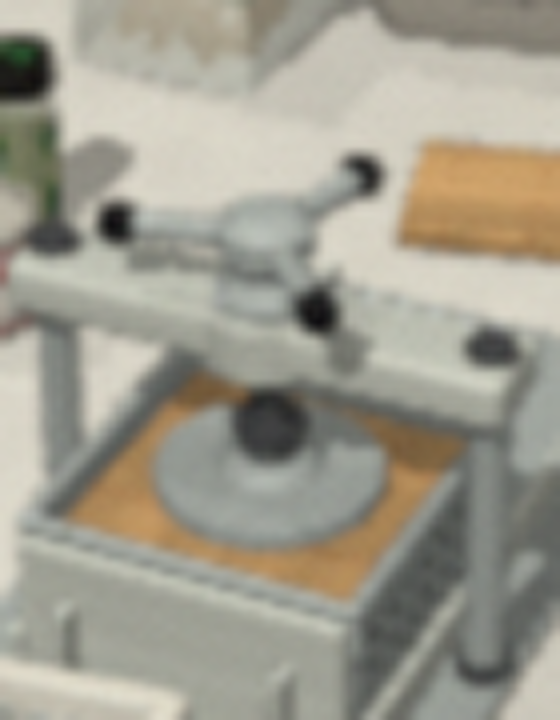

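View pics/s12f.png

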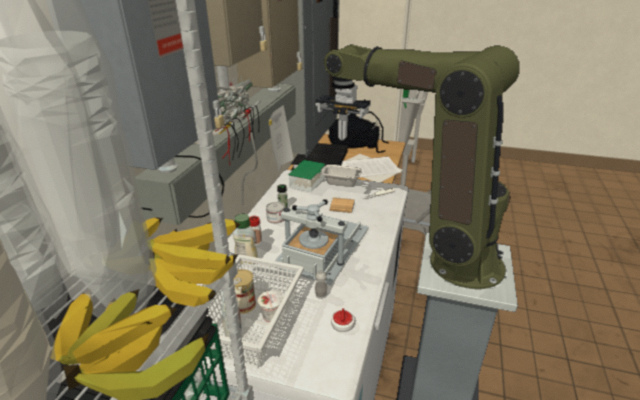

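The handle did not move on the second push at the other height: the ball angles are the same within 0.4°. The hub sits on the bridge at (255, 300) and the plate lies on the board at (270, 480). The mould is square at the stop, and the bystanders look as they were in the first pictures. I'm handing the job in.

Run:
```python
from h import *
sleep(.3);print(sense()["ft_force"]);close_job()
```

```text
[ 0.03478824 -0.53910285 -0.7320169 ]
the job is handed in; nothing more can be done
```

I pushed the mould home by its loop, wound the press down about 724° to its hard stop with one fingertip, and handed the job in at about 45.7 s. No verdict was reported.

**Last checks**
- **Mould:** the board in it measures at press (2, 0) mm against a home position of (0, 1) mm, and the mould looks square against the end stop.
- **Handle:** the arm centres are at about 0.204 m, which is the seated height. A second push at 9 N, 6 mm higher up the arms, did not move the handle, so it is at its stop.
- **Plate:** it lies on the board in the pictures. I could not measure the spring compression directly; it follows only from the hub being seated.
- **Surroundings:** by eye the other things stand where they were; I did not measure them. The arm was raised clear of everything before handing in.

**What disagreed**
- **Fingertip height:** the closed fingertips end about 26 mm above the reported TCP, so my first push passed over the loop bar and the mould did not move. I measured this in the side view and corrected the heights.
- **Press axis:** the side and top views differed by up to about 6 mm along y. I used the top view.
- **Vertical force:** there were 3 to 6 N of upward force on the tool at the stop. I did not find the cause.

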